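# Hang the bit carrier on the rail

## Robot

A 6-joint arm with a two-finger parallel gripper is mounted at the origin on a cart in front of the work surface, level with it; the furniture and walls round the work are solid. World frame = base frame: x ahead of the robot, y to its left, z up, the work surface at z = 0. Lengths are in mm, angles in rad, forces in N, time in s.
With the tool pointing down it reaches from about 275 to 850 mm from the base axis. Payload 5.2 kg.
Tool frame: the origin (TCP) lies at the very end of the fingers, on their centre line; the grasp point (between the pads) lies 19 mm behind it; z points along the fingers, y is the line along which they close (so a half turn about z gives the same grasp; the last joint's range is limited). The gripper opens to 85 mm and grips with 20 to 120 N. Pads are 22 mm wide; open, the fingers measure 114 mm over their backs; the gripper's body (76 mm by 85 mm) begins 54 mm behind the grasp point. The pads swing forward as they close: fully open they stand 13 mm farther back than shut.
Start: joints at [-1.456, 0.259, 1.535, -0, 1.348, -0.203], TCP at [171.884, -522.457, 231.31] pointing down, gripper open.
Joint ranges: [-3.14, 3.14], [-0.91, 2.08], [0.19, 2.58], [-1.22, 4.36], [0.22, 2.71], [-3.12, 3.12]. Speed limits (rad/s): [2.57, 2.57, 3.14, 3.14, 3.14, 3.14].

## Interface

Orientations are given as a rotation vector (axis times angle).
In Python, from plant import arm gives the robot as it stands.
- The arm moves only by the tool step_arm, never from a script. Its argument "motion" is a list of rows, each a list of 3 entries, a list of its own where there are three numbers: the turn, a rotation vector about the tool's x, y, z in units of 5 degrees (1.0 is 5 degrees), then the shift along the tool's x, y, z in units of 25 mm (1.0 is 25 mm), then the opening, from -1 (shut) to 1 (fully open). In form: [[[rx, ry, rz], [tx, ty, tz], jaw], ...]. A call has 1 to 8 rows; each row is the pose to reach, as a shift and turn from the pose commanded when the call began, along the tool's axes at that moment; what a row does not reach only later rows make up. A row lasts 1/12 s, in which the tool goes at most 41.7 mm and 7.16 degrees, less where a joint would pass 70% of its speed; a pose out of reach is approached as far as the arm can. A call with a gripper value outside its range is refused whole. The fingers move at their own pace and stop on an object; "squeeze" is the grip in N (left out, the last holds). Time passes only in rows, so rows that repeat a pose let the fingers close. It gives the time, the measured TCP pose, the force, the opening and the grip force at its end, in the units of the state.
- arm.read_state(): the state, without advancing time (a new reading comes with each control period).
- arm.snapshot(name): name is "side" or "top" or "wrist"; returns a dict with "color" (400x640x3 uint8, red, green, blue), "z_map" (400x640 float32, mm along the optical axis (not along the pixel's ray), 0 where there is no reading), "K" (3x3 intrinsics, pixels), "distortion" ([k1, k2, p1, p2, k3] as OpenCV has them; the pictures are not rectified), "R" (3x3) and "t" (3): a world point X has camera coordinates R X + t. Camera axes: x right, y down, z forward; pixel columns grow to the right and rows downward; lengths in mm; the calibration is good to about 2 mm. A picture is of the moment at which its call begins.
- arm.finish_job(): hands the job in; it is judged then, once.
The state is a dict: "clock": time; "q": joint angles; "qvel": joint speeds; "joint_efforts": joint torques, N m; "ee_pos": TCP position; "orientation": TCP orientation; "force": force on the tool from outside, world axes, zero at the start; "torque": the same for the moment, N m; "gripper_width": finger opening in mm; "finger_force": force on a finger pad.
Only numpy, scipy, OpenCV 4.12 (cv2) and the standard library are available. Lean on these libraries where they do the work, as an engineer would, in place of code of your own. Each camera call takes 0.05 s, during which the arm holds its last target. There are 200 camera calls.

## Task

Pick up the yellow C-shaped bit hanger by its black grip, bring its steel head into the open, flared end of the aluminium rail and slide it along inside, under the orange spring pawl, until you feel the red stop and the pawl has dropped behind the head. Press it home there for half a second with about 8 to 15 N (never more than 20 N against rail or stop), keeping it upright, then let go so that it hangs locked in the rail. Leave the tape, screw dish and bottle where they are.

Things in the scene. Friction and masses are not known exactly. Their poses are not given: they have to be found in the camera images.
- hanger: yellow C-shaped bit hanger, 0.19 to 0.34 kg, standing upright on the bench at the start; origin under its block, z up, the C opens to its +x. Below: block 73 x 56 mm (x, y), 20 mm high, steel bar on its +x side up to z 30 mm. In front: web 36 mm wide at x -37 to -31 mm, z 10 to 80. Above: bridge at z 72 to 80 mm, 40 mm wide in y, carrying the black grip.
- hanger_grip (a point): middle of the black grip tab on top of the hanger, at z 104 mm in the hanger's frame (same axes). The tab is 12 mm thick along x, 40 mm wide along y, z 80 to 127 mm. Held across its 12 mm, the hanger tends to turn in the fingers when pushed along y; held by its two ends (40 mm, fingers closing along y) it stays upright.
- hanger_head (a point): centre of the hanger's steel T head, 59 mm straight below hanger_grip (same axes). The head is 26 mm wide (x), 40 mm long (y, rounded ends: its nose is 20 mm from here along +y) and 10 mm high; under it a neck 8 mm wide (x), 24 mm long (y) and 20 mm high down to the block.
- rail: fixed aluminium rail on a blue stand; origin on the bench under the rail's middle, y along the rail, x to the stand behind it. 240 mm long (y -120 to 120), 36 mm wide, z 71 to 93 mm. Channel inside: 30 mm wide, z 75 to 89 mm; a 13 mm slot along its underside for the neck, an 11 mm adjusting slot along its top. The stand's posts begin at x 44 mm, its arms at z 77 mm.
- rail_mouth (a point): centre of the channel at the rail's open end (y -120, z 82 mm of the rail), axes of the rail: +y points into the rail. A flare stands 15 mm out toward -y. The hanger enters with its x and y axes along these: web in front of the rail, bridge and grip above, block below. A head resting on the channel floor has its centre 2 mm below this height.
- stop: black end cap that closes the rail's far end; origin at the centre of its inner face (y 120, z 82 mm of the rail), axes of the rail. It carries the adjustable stop: a rigid red block in the channel whose flat face lies somewhere from 60 to 105 mm before the cap (-y), differently each time and NOT measured: feel for it. Its parts on top of the rail (19 mm above the origin at most) clear the hanger's bridge.
- pawl (a joint): lift angle of the orange spring pawl, a 30 mm leaf in the rail's roof from 72 to 43 mm before the stop's face, hinged at its mouth-side end, sloping down toward the stop: 0 rad = down, about 0.1 to 0.3 with the head beneath it, pressing it down and dragging with about 1 to 4 N. It falls back to 0 behind the head (40 mm long) only within 2 to 3 mm of the stop.
- tape_roll: roll of light brown tape lying flat, 72 mm across, 22 mm high; origin under its centre. Bystander.
- dish: round steel dish of screws, 66 mm across, 18 mm high; origin under its centre. Bystander.
- yellow_bottle: standing yellow squeeze bottle with an orange nozzle, 38 mm across, 99 mm high; origin under its centre. Bystander.
Mind the look-alikes: they are no part of the job. What is meant by the hanger is not green, and is the larger of those in its own colour.

How it is judged (in metres and radians):
On the way, in this order (a step that is already met when the one before it is completed fails the run):
1. the head is inside the rail's open end (y of hanger_head in the frame of rail_mouth above 0 m and x of hanger_head in the frame of rail_mouth between -0.006 and 0.006 m and z of hanger_head in the frame of rail_mouth between -0.006 and 0.006 m), for 0.05 s.
2. the head slides under the pawl and lifts it (value of joint pawl above 0.07 rad), for 0.05 s.
3. the pawl is down behind the head, and the hanger is pressed home against the stop (y of hanger_head in the frame of rail_mouth above 0.105 m and x of hanger_head in the frame of rail_mouth between -0.006 and 0.006 m and z of hanger_head in the frame of rail_mouth between -0.006 and 0.006 m and value of joint pawl below 0.05 rad and contact force between hanger and stop above 5 N), for 0.3 s.
At the end, for the whole second after the job is handed in: The hanger hangs upright (within 0.15 rad) and still in the rail, its head inside the channel more than 105 mm past the mouth (which, with the pawl down, is only possible between pawl and stop), the pawl down (below 0.05 rad), and the robot has let go (y of hanger_head in the frame of rail_mouth above 0.105 m and x of hanger_head in the frame of rail_mouth between -0.006 and 0.006 m and z of hanger_head in the frame of rail_mouth between -0.006 and 0.006 m and value of joint pawl below 0.05 rad and angle between hanger_head's own z axis and vertical below 0.15 rad and linear speed of hanger below 0.02 m/s and angular speed of hanger below 0.3 rad/s); the robot touches nothing.
It fails at once if the hanger presses on the rail with more than 20 N (contact force between hanger and rail above 20 N).
It fails at once if the hanger presses on stop or pawl with more than 20 N (contact force between hanger and stop above 20 N).
It fails at once if the hanger is levered askew in the rail, more than 0.07 rad (4 degrees) from upright (y of hanger_head in the frame of rail_mouth above 0.03 m and x of hanger_head in the frame of rail_mouth between -0.006 and 0.006 m and z of hanger_head in the frame of rail_mouth between -0.006 and 0.006 m and angle between hanger_head's own z axis and vertical above 0.07 rad).
It fails at once if the tape, dish or bottle are moved more than 20 mm (distance of any of tape_roll, dish, yellow_bottle from where it was at the start of the episode above 0.02 m).
It also fails if it takes over 69 s, if anything falls off the work surface, if the arm or the gripper's body presses on something with over 40 N, if the wrist force passes 120 N, or if a joint passes its speed limit or range.

## Working session

There is one attempt and no reset: what is moved stays moved. The work goes in short steps, Python scripts to look and compute and a tool call to move; the robot and the scene stay as the last step left them, time stands still between calls to the robot, and variables do not carry over. Pictures are saved under pics/ and viewed, at most 10 in all, crops included, and the job is handed in when it is done.

Besides the shell and the picture viewer there is one more tool, called after "Call:" by a JSON object that holds its "api" and its "payload". step_arm: Moves the arm, as the interface text tells. Its arguments: {"type":"object","properties":{"motion":{"type":"array"},"squeeze":{"type":"number"}},"required":["motion"]}

```bash
ls; mkdir -p pics
python3 - <<'E'
from plant import arm
import cv2,pickle
s=arm.read_state();print(s)
d={}
for n in("side","top"):
    d[n]=arm.snapshot(n);print(n,d[n]["K"],d[n]["distortion"],d[n]["R"],d[n]["t"])
    cv2.imwrite(f"pics/{n}0.png",d[n]["color"][...,::-1])
pickle.dump(d,open("d0.pkl","wb"))
E
```

```text
pics
{'clock': 0.0, 'q': array([-1.45580859e+00,  2.59359735e-01,  1.53607800e+00, -1.38131007e-06,
        1.34798493e+00, -2.02787589e-01]), 'qvel': array([-0.00057034,  0.00069369,  0.0007107 ,  0.00108615,  0.00205774,
       -0.00043566]), 'joint_efforts': array([ 4.96839111e-04, -4.46036983e+01, -2.90575665e+01, -2.15061614e-04,
        1.15869203e-02, -8.95977223e-06]), 'ee_pos': array([ 171.81723125, -521.92721474,  230.46771811]), 'orientation': array([-3.10021545e+00, -4.96773922e-01, -1.23966837e-04]), 'force': array([-0.51376199,  0.53914064,  0.44588907]), 'torque': array([ 0.02187418, -0.03840691,  0.01724585]), 'finger_force': 0.0, 'gripper_width': 85.17190487695217}
side [[409.62265368   0.         319.91261311]
 [  0.         409.62265368 201.19069603]
 [  0.           0.           1.        ]] [-0.02610203  0.          0.          0.          0.        ] [[ 0.98364349 -0.17943298 -0.01578906]
 [-0.08682664 -0.39552288 -0.91434282]
 [ 0.15781832  0.90075827 -0.40463306]] [-557.44590462  123.48899227  991.93324238]
top [[362.68881072   0.         322.93525263]
 [  0.         362.68881072 196.73668795]
 [  0.           0.           1.        ]] [-0.03911558  0.          0.          0.          0.        ] [[-0.0045401  -0.99956493  0.02914331]
 [-0.99668825  0.00215698 -0.08128884]
 [ 0.08119061 -0.02941586 -0.99626442]] [-58.86890832 560.44845986 998.9920933 ]
```

View pics/side0.png

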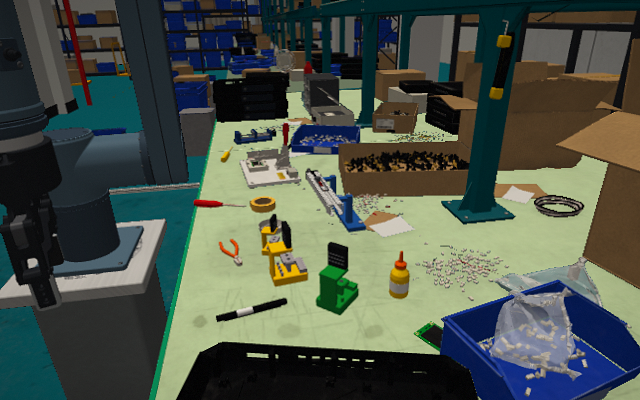

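View pics/top0.png

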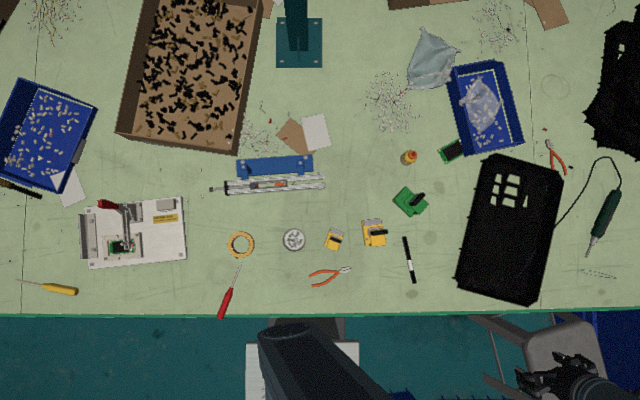

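The side view shows the larger yellow hanger at about (288,265), the small look-alike at (270,235) and the rail at (330,200). In the top view the hanger is at (374,233) and the rail runs from its mouth at (325,180) to the cap at (212,190). I'll zoom in on both.

```bash
cat > h.py <<'E'
import numpy as np,cv2
def rays(c,uv):
    p=cv2.undistortPoints(np.float64(uv).reshape(-1,1,2),c["K"],np.float64(c["distortion"])).reshape(-1,2)
    return np.c_[p,np.ones(len(p))]
def plane(c,uv,z):
    d=rays(c,uv)@c["R"]; o=-c["R"].T@c["t"]
    return o+d*((z-o[2])/d[:,2])[:,None]
def cloud(c,mask=None):
    v,u=np.nonzero((c["z_map"]>0)&(True if mask is None else mask))
    r=rays(c,np.c_[u,v])*c["z_map"][v,u][:,None]
    return (r-c["t"])@c["R"],np.c_[u,v]
E
python3 - <<'E'
import pickle,cv2,numpy as np
from h import *
d=pickle.load(open("d0.pkl","rb"))
t=d["top"]["color"][...,::-1];s=d["side"]["color"][...,::-1]
a=cv2.resize(t[150:260,195:335],None,fx=4,fy=4,interpolation=2)[:, :560]
b=cv2.resize(t[210:260,320:395],None,fx=5,fy=5,interpolation=2)
e=cv2.resize(s[205:295,250:315],None,fx=3,fy=3,interpolation=2)
cv=np.zeros((590,800,3),np.uint8);cv[:250,:375]=b;cv[:270,380:575]=e;cv[275:275+280,:560]=cv2.resize(t[155:210,200:340],None,fx=4,fy=4,interpolation=2)[:280]if 0 else np.pad(cv2.resize(t[155:210,200:340],None,fx=4,fy=4,interpolation=2),((0,60),(0,0),(0,0)))
cv2.imwrite("pics/crop0.png",cv)
# cloud
P,uv=cloud(d["top"]);
col=d["top"]["color"][uv[:,1],uv[:,0]]
m=(uv[:,0]>355)&(uv[:,0]<392)&(uv[:,1]>212)&(uv[:,1]<252)
for lo,hi in((15,25),(26,34),(70,90),(110,140)):
    k=m&(P[:,2]>lo)&(P[:,2]<hi)
    if k.sum()>3:
        q=P[k];print("h",lo,hi,k.sum(),q.mean(0).round(1),cv2.minAreaRect(np.float32(q[:,:2])))
m=(uv[:,0]>200)&(uv[:,0]<335)&(uv[:,1]>165)&(uv[:,1]<205)
for lo,hi in((60,75),(85,97),(97,115)):
    k=m&(P[:,2]>lo)&(P[:,2]<hi)
    if k.sum()>3:
        q=P[k];print("r",lo,hi,k.sum(),q.mean(0).round(1),cv2.minAreaRect(np.float32(q[:,:2])))
E
```

```text
h 15 25 152 [ 461.3 -187.5   19.9] ((462.231201171875, -200.4464111328125), (72.352783203125, 56.09317398071289), 7.457772254943848)
h 26 34 107 [ 487.2 -195.6   30.5] ((462.24395751953125, -200.4151611328125), (70.8694839477539, 49.69428253173828), 7.795660495758057)
h 70 90 183 [ 442.2 -202.3   80. ] ((448.1210021972656, -202.82089233398438), (44.68594741821289, 40.161956787109375), 7.080368518829346)
h 110 140 84 [ 462.6 -199.5  125.3] ((462.4554748535156, -200.05526733398438), (11.987264633178711, 39.08796691894531), 7.804579734802246)
r 60 75 44 [593.8  70.9  72.2] ((607.971923828125, 69.08841705322266), (73.27789306640625, 256.60235595703125), 4.521429538726807)
r 85 97 1156 [592.8  79.3  92.4] ((604.6363525390625, 91.46456909179688), (72.34110260009766, 302.7493591308594), 3.5729336738586426)
r 97 115 130 [588.2  79.9  99. ] ((589.0960083007812, 68.77082061767578), (35.21626281738281, 259.91741943359375), 4.2998046875)
```

View pics/crop0.png

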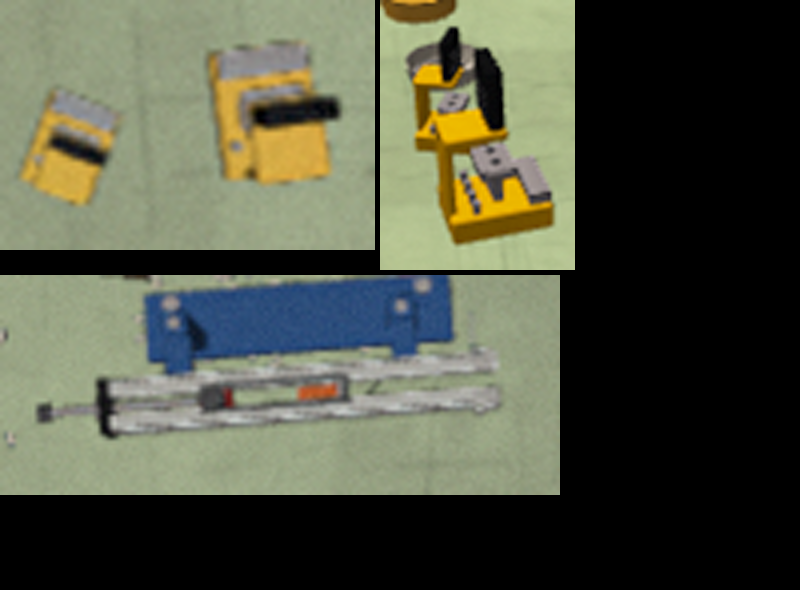

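Hanger: grip at about (462.4, -200.1), yaw 7.6°. The sizes match (72x56 block, 12x39 tab). I'll move above it at height, with fingers closing along the hanger's y.

Call:
{"api": "step_arm", "payload": {"motion": [[[0, 0, 2.1], [15.06, -8.62, 0], 1], [[0, 0, 2.1], [15.06, -8.62, 0], 1], [[0, 0, 2.1], [15.06, -8.62, 0], 1], [[0, 0, 2.1], [15.06, -8.62, 0], 1], [[0, 0, 2.1], [15.06, -8.62, 0], 1], [[0, 0, 2.1], [15.06, -8.62, 0], 1], [[0, 0, 2.1], [15.06, -8.62, 0], 1], [[0, 0, 2.1], [15.06, -8.62, 0], 1]], "squeeze": 60}}

```text
clock: 0.77
ee_pos: [395.4, -273.2, 231.1]
orientation: [-3.134, -0.211, 0.0]
force: [0.3, 0.3, 1.0]
gripper_width: 85.4
finger_force: 0.0
```

```bash
cat >> h.py <<'E'
from scipy.spatial.transform import Rotation as Ro
def units(s,xyz,yaw):
    "turn/shift in tool units from measured pose to tool-down at xyz with tool x at yaw (deg)"
    R=Ro.from_rotvec(s["orientation"]); a=np.radians(yaw)
    T=Ro.from_matrix(np.c_[[np.cos(a),np.sin(a),0],[np.sin(a),-np.cos(a),0],[0,0,-1]])
    return (np.degrees((R.inv()*T).as_rotvec())/5).round(3),(R.inv().apply(np.float64(xyz)-s["ee_pos"])/25).round(3)
E
python3 - <<'E'
from h import *
from plant import arm
s=arm.read_state();print(s["ee_pos"],s["clock"],np.abs(s["qvel"]).max(),units(s,(462.4,-200.1,180),7.6))
E
```

```text
[ 395.36163921 -273.23969771  231.11333587] 0.7667 1.0613471596448931 (array([-0.004,  0.003,  0.018]), array([ 3.049, -2.54 ,  2.045]))
```

Call:
{"api": "step_arm", "payload": {"motion": [[[0, 0, 0], [1.5, -1.2, 0], 1], [[0, 0, 0], [3.0, -2.5, 1], 1], [[0, 0, 0], [3.0, -2.5, 1], 1], [[0, 0, 0], [3.0, -2.5, 1], 1], [[0, 0, 0], [3.0, -2.5, 1], 1]]}}

```text
clock: 1.18
ee_pos: [460.4, -202.1, 205.5]
orientation: [-3.133, -0.216, 0.003]
force: [-0.0, 0.1, 0.4]
gripper_width: 85.4
finger_force: 0.0
```

Run:
```python
from h import *
from plant import arm
s=arm.read_state();print(s["ee_pos"],s["clock"],np.abs(s["qvel"]).max(),units(s,(462.4,-200.1,88),7.6))
c=arm.snapshot("wrist");cv2.imwrite("pics/w1.png",c["color"][...,::-1])
P,uv=cloud(c)
m=(np.hypot(P[:,0]-462,P[:,1]+200)<60)
for lo,hi in((15,25),(76,84),(120,132)):
    q=P[m&(P[:,2]>lo)&(P[:,2]<hi)]
    if len(q)>10: print(lo,hi,len(q),q.mean(0).round(1),cv2.minAreaRect(np.float32(q[:,:2])))
```

```text
[ 460.41582088 -202.07033128  205.52010956] 1.1833 0.04638459580939142 (array([-0.013,  0.021,  0.055]), array([ 0.098, -0.062,  4.701]))
15 25 759 [ 471.4 -198.2   19.7] ((467.154541015625, -197.99856567382812), (57.216552734375, 56.21327209472656), 6.862825870513916)
76 84 849 [ 438.8 -201.6   79.8] ((445.7291259765625, -200.64413452148438), (44.738372802734375, 39.52271270751953), 7.370452404022217)
120 132 823 [ 461.  -199.1  126.3] ((460.1859130859375, -198.96298217773438), (12.246563911437988, 39.94175720214844), 6.016268730163574)
```

View pics/w1.png

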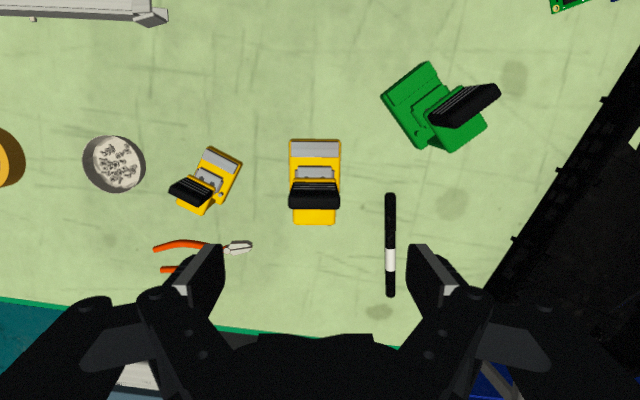

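The wrist view shows the big hanger's tab at (314,195), square between the fingers. Its centre is about (461, -199.5), so I descend and grip.

Call:
{"api": "step_arm", "payload": {"motion": [[[0, 0, 0.05], [0.06, -0.09, 1.2], 1], [[0, 0, 0.05], [0.06, -0.09, 2.4], 1], [[0, 0, 0.05], [0.06, -0.09, 3.6], 1], [[0, 0, 0.05], [0.06, -0.09, 4.4], 1], [[0, 0, 0.05], [0.06, -0.09, 4.7], 1], [[0, 0, 0.05], [0.06, -0.09, 4.7], 1], [[0, 0, 0.05], [0.06, -0.09, 4.7], 1]]}}

```text
clock: 1.82
ee_pos: [461.8, -202.1, 89.7]
orientation: [3.134, 0.202, 0.001]
force: [1.3, 0.5, 1.0]
gripper_width: 85.5
finger_force: 0.0
```

Call:
{"api": "step_arm", "payload": {"motion": [[[0, 0, 0], [0, 0, 0], -0.3], [[0, 0, 0], [0, 0, 0], -0.3], [[0, 0, 0], [0, 0, 0], -0.5], [[0, 0, 0], [0, 0, 0], -0.5], [[0, 0, 0], [0, 0, 0], -0.5], [[0, 0, 0], [0, 0, 0], -0.5], [[0, 0, 0], [0, 0, 0], -0.5], [[0, 0, 0], [0, 0, 0], -0.5]], "squeeze": 80}}

```text
clock: 2.48
ee_pos: [462.5, -201.0, 90.0]
orientation: [3.134, 0.205, 0.003]
force: [-1.3, 1.3, 5.1]
gripper_width: 38.8
finger_force: 81.1
```

Run:
```python
import pickle
from h import *
from plant import arm
s=arm.read_state();print(s["ee_pos"],s["orientation"],s["gripper_width"],s["finger_force"],s["force"],s["torque"])
# rail from first top picture
d=pickle.load(open("d0.pkl","rb"))
for n in("top","side"):
    P,uv=cloud(d[n])
    m=(abs(P[:,0]-589)<70)&(abs(P[:,1]-70)<170)&(P[:,2]>80)&(P[:,2]<112)
    P=P[m]
    for yaw in(3.5,4.,4.5,5.):
        a=np.radians(yaw);X=(P[:,:2]-[589,70])@np.array([[np.cos(a),-np.sin(a)],[np.sin(a),np.cos(a)]])
        k=abs(X[:,0])<30
        # front edge vs y : per-bin min x
        b=[(y,X[k&(abs(X[:,1]-y)<10),0]) for y in range(-110,111,20)]
        print(n,yaw,[ (round(float(v.min()),1),round(float(v.max()),1)) for y,v in b if len(v)>3])
        print("  yspan",X[k&(abs(X[:,0])<20),1].min(),X[k&(abs(X[:,0])<20),1].max(),np.median(P[k,2]))
```

```text
[ 462.45786556 -200.96261976   90.01677322] [3.13363417e+00 2.04694644e-01 2.73642805e-03] 38.804760830608394 81.11374497413635 [-1.28401627  1.30083213  5.12300182] [-0.00764558  0.10238372 -0.0388824 ]
top 3.5 [(-20.0, 24.2), (-16.5, 18.5), (-16.8, 28.5), (-17.0, 18.1), (-17.3, 19.0), (-17.4, 17.8), (-17.8, 18.4), (-18.3, 17.6), (-18.4, 16.4), (-18.5, 29.2), (-18.9, 29.7), (-19.4, 16.9)]
  yspan -131.29994101921992 170.06118968180823 93.38207810913303
top 4.0 [(-21.0, 23.2), (-17.3, 17.8), (-17.3, 30.0), (-17.4, 17.7), (-17.5, 18.7), (-17.5, 17.8), (-17.8, 18.5), (-18.0, 18.0), (-18.0, 16.9), (-17.9, 29.9), (-18.2, 29.9), (-18.4, 17.8)]
  yspan -131.2352219028989 170.12031764163171 93.3764539916049
top 4.5 [(-22.0, 22.1), (-18.1, 17.1), (-17.9, 29.7), (-17.9, 17.4), (-17.8, 18.4), (-17.6, 17.7), (-17.8, 18.5), (-17.7, 18.3), (-17.5, 17.4), (-17.2, 30.0), (-17.4, 28.1), (-17.4, 18.8)]
  yspan -131.16050871633217 170.16649028061917 93.37845456954706
top 5.0 [(-23.1, 21.1), (-19.0, 16.4), (-18.4, 29.7), (-18.3, 17.0), (-18.1, 18.1), (-17.7, 17.7), (-17.7, 18.6), (-17.3, 18.6), (-17.1,
[... 433 characters left out ...]
8, 14.7), (-20.4, 15.7), (-21.0, 15.4), (-20.8, 14.9), (-21.4, 15.0), (-20.8, 14.6), (-21.2, 29.3), (-21.3, 28.6), (-21.7, 13.5)]
  yspan -133.9096057270621 169.728317483473 92.08791663551824
side 4.5 [(-24.4, 14.2), (-21.0, 28.9), (-20.9, 29.3), (-21.2, 14.2), (-20.7, 15.3), (-21.2, 15.3), (-20.7, 14.9), (-21.2, 15.2), (-20.4, 15.0), (-20.5, 30.0), (-20.5, 29.3), (-20.7, 14.4)]
  yspan -133.81957383750336 169.8022475179397 92.08791663551824
side 5.0 [(-25.8, 13.4), (-21.8, 28.2), (-21.5, 29.4), (-21.7, 13.7), (-21.0, 15.0), (-21.4, 15.3), (-20.7, 14.9), (-21.0, 15.4), (-20.0, 15.5), (-19.8, 28.5), (-19.7, 28.4), (-19.7, 15.4)]
  yspan -133.71935106929334 169.86324645384175 92.08834286283069
```

Call:
{"api": "step_arm", "payload": {"motion": [[[0, 0, 0], [0, 0, -0.2], -0.5], [[0, 0, 0], [0, 0, -0.6], -0.5], [[0, 0, 0], [0, 0, -1.2], -0.5], [[0, 0, 0], [0, 0, -1.6], -0.5], [[0, 0, 0], [0, 0, -1.6], -0.5], [[0, 0, 0], [0, 0, -1.6], -0.5], [[0, 0, 0], [0, 0, -1.6], -0.5]]}}

```text
clock: 3.07
ee_pos: [461.4, -200.5, 128.5]
orientation: [-3.134, -0.204, 0.001]
force: [-0.6, 0.9, -3.2]
gripper_width: 38.9
finger_force: 80.9
```

Run:
```python
from h import *
from plant import arm
s=arm.read_state();print(s["ee_pos"],s["orientation"],s["force"],s["torque"],units(s,(603,-114,128),4.3))
c=arm.snapshot("side");cv2.imwrite("pics/s2.png",cv2.resize(c["color"][150:310,220:420,::-1],None,fx=3,fy=3))
```

```text
[ 461.38523136 -200.47284889  128.48039205] [-3.13449719e+00 -2.04332396e-01  7.58954046e-04] [-0.56664426  0.9016606  -3.18484744] [-0.05811841 -0.00318197 -0.00082496] (array([-0.005,  0.005,  0.632]), array([ 6.066, -2.694,  0.018]))
```

View pics/s2.png

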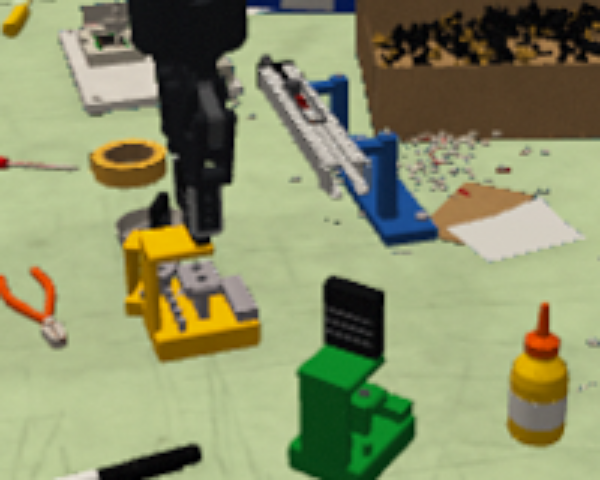

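The side view shows the hanger held upright at (200,290), clear of the bench, with a free path to the rail mouth at (345,185). I move to a standoff before the mouth.

Call:
{"api": "step_arm", "payload": {"motion": [[[0, 0, 0.1], [0.8, -0.3, 0], -0.5], [[0, 0, 0.2], [1.8, -0.8, 0], -0.5], [[0, 0, 0.3], [2.8, -1.2, 0], -0.5], [[0, 0, 0.4], [3.8, -1.7, 0], -0.5], [[0, 0, 0.5], [4.8, -2.1, 0], -0.5], [[0, 0, 0.63], [5.6, -2.4, 0], -0.5], [[0, 0, 0.63], [5.93, -2.5, 0], -0.5], [[0, 0, 0.63], [5.93, -2.5, 0], -0.5]]}}

```text
clock: 3.78
ee_pos: [601.6, -118.4, 127.6]
orientation: [-3.139, -0.122, 0.001]
force: [0.4, -0.7, -2.7]
gripper_width: 39.0
finger_force: 80.9
```

Call:
{"api": "step_arm", "payload": {"motion": [[[0, 0, 0], [0, 0, 0], -0.5], [[0, 0, 0], [0, 0, 0], -0.5], [[0, 0, 0], [0, 0, 0], -0.5]]}}

```text
clock: 4.03
ee_pos: [599.4, -120.2, 128.6]
orientation: [-3.139, -0.117, 0.002]
force: [0.1, 0.4, -3.1]
gripper_width: 38.9
finger_force: 80.9
```

Run:
```python
from h import *
from plant import arm
import pickle
s=arm.read_state();print(s["ee_pos"],s["orientation"],s["force"],s["torque"])
out={}
for n in("top","side","wrist"):
    c=out[n]=arm.snapshot(n)
    P,uv=cloud(c); a=np.radians(4.3)
    X=(P[:,:2]-[589,70])@np.array([[np.cos(a),-np.sin(a)],[np.sin(a),np.cos(a)]])
    X=np.c_[X,P[:,2]]
    k=(abs(X[:,0])<22)&(X[:,1]>-142)&(X[:,1]<135)&(P[:,2]>84)&(P[:,2]<100)
    print(n,k.sum())
    if k.sum()>20:
        print(" edges",[(y,X[q,0].min().round(1),X[q,0].max().round(1),np.median(X[q,2]).round(1)) for y in range(-130,120,20) for q in [k&(abs(X[:,1]-y)<8)] if q.sum()>3]," y",X[k,1].min())
    col=c["color"][uv[:,1],uv[:,0]].astype(int)
    yel=(col[:,0]>1.8*col[:,2])&(col[:,0]>120)&(abs(P[:,0]-603)<90)&(abs(P[:,1]+114)<90)
    for lo,hi in((45,65),(110,125)):
        q=X[yel&(P[:,2]>lo)&(P[:,2]<hi)]
        if len(q)>10: print(" yel",lo,hi,len(q),np.percentile(q,[1,50,99],axis=0).round(1).tolist(),cv2.minAreaRect(np.float32(q[:,:2])))
pickle.dump(out,open("d1.pkl","wb"))
cv2.imwrite("pics/w3.png",out["wrist"]["color"][...,::-1])
```

```text
[ 599.39062859 -120.21654939  128.56908247] [-3.13928150e+00 -1.16551217e-01  1.89971765e-03] [ 0.10681696  0.4486171  -3.08591135] [-0.02760056  0.00706692 -0.05219795]
top 1004
 edges [(-110, np.float64(7.7), np.float64(17.9), np.float64(94.6)), (-90, np.float64(-17.7), np.float64(17.3), np.float64(93.5)), (-70, np.float64(-17.9), np.float64(21.9), np.float64(93.4)), (-50, np.float64(-17.8), np.float64(17.2), np.float64(93.5)), (-30, np.float64(-17.8), np.float64(18.3), np.float64(94.7)), (-10, np.float64(-17.7), np.float64(17.8), np.float64(93.3)), (10, np.float64(-17.5), np.float64(18.4), np.float64(93.8)), (30, np.float64(-17.1), np.float64(18.1), np.float64(94.1)), (50, np.float64(-17.7), np.float64(16.8), np.float64(93.3)), (70, np.float64(-17.9), np.float64(21.9), np.float64(93.0)), (90, np.float64(-17.8), np.float64(20.0), np.float64(93.1)), (110, np.float64(-17.6), np.float64(18.2), np.float64(93.3))]  y -109.67705952369323
 yel 45 65 66 [[-41.0, -215.0, 49.2], [-27.3, -168.6, 58.5], [-0.8, -162.8, 62.9]] ((-20.76732063293457, -188.8424835205078), (40.429954528808594, 52.40
[... 1604 characters left out ...]
.float64(-20.4), np.float64(21.8), np.float64(92.9)), (-50, np.float64(-20.2), np.float64(16.2), np.float64(93.1)), (-30, np.float64(-19.7), np.float64(16.2), np.float64(93.4)), (-10, np.float64(-20.3), np.float64(16.2), np.float64(93.1)), (10, np.float64(-20.0), np.float64(16.1), np.float64(93.2))]  y -130.82588500183107
 yel 45 65 1810 [[-21.8, -216.2, 45.6], [5.1, -189.0, 58.8], [30.0, -161.3, 60.7]] ((0.3891277313232422, -188.64569091796875), (55.69521713256836, 59.62217330932617), 89.73419952392578)
 yel 110 125 606 [[-1.8, -207.9, 114.4], [0.4, -188.5, 118.2], [2.2, -170.0, 123.0]] ((-0.09525847434997559, -188.6450653076172), (5.847316265106201, 38.996829986572266), 1.3673269748687744)
```

View pics/w3.png

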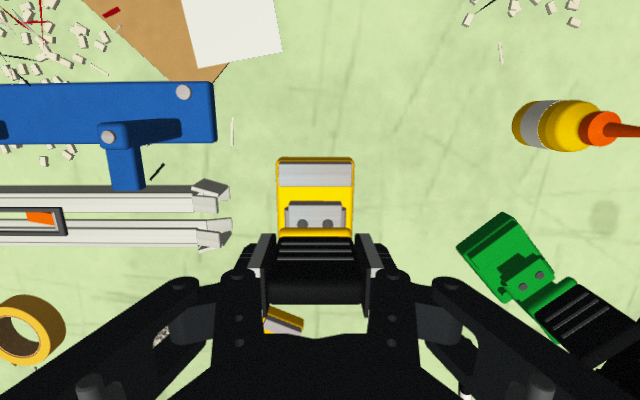

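Run:
```python
from h import *
import pickle
o=pickle.load(open("d1.pkl","rb"));a=np.radians(4.3)
for n in("wrist","side","top"):
    P,uv=cloud(o[n]);X=np.c_[(P[:,:2]-[589,70])@np.array([[np.cos(a),-np.sin(a)],[np.sin(a),np.cos(a)]]),P[:,2]]
    b=(abs(X[:,1]+190)<26)&(abs(X[:,0])<60)
    for nm,lo,hi in(("bar",64,72),("block",55,61),("head",83,92),("bridge",112,122)):
        q=X[b&(X[:,2]>lo)&(X[:,2]<hi)]
        if len(q)>15:
            A=np.c_[q[:,:2]-q[:,:2].mean(0),np.ones(len(q))];co=np.linalg.lstsq(A,q[:,2],rcond=None)[0]
            print(n,nm,len(q),"x",np.percentile(q[:,0],[1,99]).round(1),"y",np.percentile(q[:,1],[1,99]).round(1),"z",np.median(q[:,2]).round(1),"slope",co[:2].round(3),"rect",cv2.minAreaRect(np.float32(q[:,:2])))
    # rail edge lines in world
    if n=="wrist":
        ys=np.arange(-105,20,5)
        for f in(np.min,np.max):
            e=[f(X[(abs(X[:,1]-y)<2.5)&(abs(X[:,0]+2)<19.5)&(abs(X[:,2]-93)<2),0]) for y in ys]
            print("edge",np.polyfit(ys,e,1),np.median(e))
        k=(abs(X[:,0]+2)<24)&(X[:,1]<-100)&(X[:,1]>-150)&(X[:,2]>84)&(X[:,2]<105);print("flare tip",np.sort(X[k,1])[:5])
```

```text
wrist bar 1738 x [14.2 29.5] y [-212.9 -164.8] z 68.9 slope [-0.053  0.002] rect ((21.850107192993164, -188.78607177734375), (15.806833267211914, 49.54569625854492), 0.1982795000076294)
wrist block 1562 x [-19.5  30. ] y [-215.8 -164.4] z 58.8 slope [-0.025  0.008] rect ((3.7668628692626953, -190.05934143066406), (52.00254440307617, 52.933380126953125), 89.7774658203125)
wrist head 1485 x [-7.8  7.2] y [-207.7 -169.3] z 88.8 slope [-0.1    0.007] rect ((-0.6400933265686035, -188.68972778320312), (39.53349304199219, 16.22378158569336), 89.90652465820312)
wrist bridge 650 x [-1.8  2.3] y [-207.7 -170. ] z 117.9 slope [-0.919 -0.003] rect ((-0.09525847434997559, -188.6450653076172), (5.847316265106201, 38.996829986572266), 1.3673269748687744)
edge [ 4.30916561e-03 -1.97637044e+01] -19.931383463505213
edge [-0.04290009 13.09691517] 15.98568019062995
flare tip [-130.825885   -130.74296327 -130.73738677 -130.73284942 -130.69535094]
side bar 132 x [-43.9  28.7] y [-215.7 -167.9] z 67.5 slope [0.001 0.022] rect ((-7.678937911987305, -190.7408447265625), (49.96919631958008, 73.04219818115234)
[... 254 characters left out ...]
 z 87.8 slope [-0.001  0.062] rect ((-18.343276977539062, -191.27810668945312), (40.43480682373047, 51.31255340576172), 88.20731353759766)
side bridge 162 x [-43.2  -1. ] y [-211.6 -172.7] z 117.8 slope [0.042 0.059] rect ((-21.603769302368164, -190.35684204101562), (43.78647994995117, 43.18586349487305), 0.451257586479187)
top block 50 x [-40.9  -1. ] y [-215.1 -164.3] z 58.4 slope [ 0.005 -0.005] rect ((-31.814903259277344, -181.75064086914062), (62.98057174682617, 31.79702377319336), 51.53677749633789)
top bridge 124 x [-40.7 -11.6] y [-208.9 -170.4] z 118.9 slope [ 0.019 -0.011] rect ((-26.695354461669922, -189.74990844726562), (38.959747314453125, 28.615585327148438), 86.82817840576172)
```

Call:
{"api": "step_arm", "payload": {"motion": [[[0, 0, 0], [0.1, 0, 0.03], -0.5], [[0, 0, 0], [0.17, -0.2, 0.05], -0.5], [[0, 0, 0], [0.17, -0.5, 0.05], -0.5], [[0, 0, 0], [0.17, -0.8, 0.05], -0.5], [[0, 0, 0], [0.17, -0.8, 0.05], -0.5], [[0, 0, 0], [0.17, -0.8, 0.05], -0.5]]}}

```text
clock: 4.68
ee_pos: [603.2, -98.3, 127.6]
orientation: [-3.139, -0.12, 0.0]
force: [-0.1, -1.0, -2.8]
gripper_width: 38.7
finger_force: 80.9
```

```bash
cat >> h.py <<'E'
A=np.radians(4.3);W=np.array([[np.cos(A),-np.sin(A)],[np.sin(A),np.cos(A)]])
def rf(p): p=np.atleast_2d(p);return np.c_[(p[:,:2]-[589,70])@W,p[:,2]]
E
python3 - <<'E'
from h import *
from plant import arm
import pickle
s=arm.read_state();print(rf(s["ee_pos"]).round(1),s["orientation"].round(4),s["force"],s["torque"])
c=arm.snapshot("wrist");X=rf(cloud(c)[0])
b=(X[:,1]<-145)&(X[:,1]>-200)&(abs(X[:,0])<60)
for nm,lo,hi in(("bar",64,72),("head",83,92)):
    q=X[b&(X[:,2]>lo)&(X[:,2]<hi)];print(nm,len(q),np.percentile(q,[1,99],axis=0).round(1).tolist())
k=(abs(X[:,0]+2)<19.5)&(X[:,1]>-105)&(X[:,1]<0)&(abs(X[:,2]-93)<2);print("rail",np.percentile(X[k,0],[.5,99.5]))
d=pickle.load(open("d0.pkl","rb"))["top"];co=d["color"].astype(int)
r=(co[...,0]>120)&(co[...,1]<60)&(co[...,2]<70);r[:,:240]=0;r[:,300:]=0;r[:170]=0;r[210:]=0
v,u=np.nonzero(r);print("red",rf(plane(d,np.c_[u,v],89)).round(1)[:,:2].tolist())
o=(co[...,0]>170)&(co[...,1]>70)&(co[...,1]<140)&(co[...,2]<90);o[:,:240]=0;o[:,300:]=0;o[:170]=0;o[205:]=0
v,u=np.nonzero(o);q=rf(plane(d,np.c_[u,v],89));print("orange y",q[:,1].min(),q[:,1].max(),q[:,0].mean())
E
```

```text
[[   1.6 -168.9  127.6]] [-3.1392e+00 -1.2040e-01  3.0000e-04] [-0.10082025 -1.03160292 -2.81211586] [0.009094   0.0034809  0.03700664]
bar 1608 [[19.3, -191.3, 64.8], [34.6, -145.5, 69.0]]
head 1451 [[-2.6, -186.1, 83.3], [12.2, -147.6, 89.4]]
rail [-19.98237012  15.84331483]Traceback (most recent call last):
  File "<stdin>", line 12, in <module>
  File "h.py", line 6, in plane
    d=rays(c,uv)@c["R"]; o=-c["R"].T@c["t"]
      ~~~~^^^^^^
  File "h.py", line 3, in rays
    p=cv2.undistortPoints(np.float64(uv).reshape(-1,1,2),c["K"],np.float64(c["distortion"])).reshape(-1,2)
      ~~~~~~~~~~~~~~~~~~~^^^^^^^^^^^^^^^^^^^^^^^^^^^^^^^^^^^^^^^^^^^^^^^^^^^^^^^^^^^^^^^^^^^
cv2.error: OpenCV(4.12.0) /io/opencv/modules/calib3d/src/undistort.dispatch.cpp:347: error: (-215:Assertion failed) CV_IS_MAT(_src) && CV_IS_MAT(_dst) && (_src->rows == 1 || _src->cols == 1) && (_dst->rows == 1 || _dst->cols == 1) && _src->cols + _src->rows - 1 == _dst->rows + _dst->cols - 1 && (CV_MAT_TYPE(_src->type) == CV_32FC2 || CV_MAT_TYPE(_src->type) == CV_64FC2) && (CV_MAT_TYPE(_dst->type) == CV_32FC2 || CV_MAT_TYPE(_dst->type) == CV_64FC2) in function 'cvUndistortPointsInternal'
```

Call:
{"api": "step_arm", "payload": {"motion": [[[0, 0, 0], [-0.03, -0.12, 0.02], -0.5], [[0, 0, 0], [-0.03, -0.24, 0.02], -0.5], [[0, 0, 0], [-0.03, -0.36, 0.02], -0.5], [[0, 0, 0], [-0.03, -0.48, 0.02], -0.5], [[0, 0, 0], [-0.03, -0.6, 0.02], -0.5], [[0, 0, 0], [-0.03, -0.72, 0.02], -0.5], [[0, 0, 0], [-0.03, -0.84, 0.02], -0.5], [[0, 0, 0], [-0.03, -0.96, 0.02], -0.5]]}}

```text
clock: 5.4
ee_pos: [600.8, -75.1, 127.1]
orientation: [3.139, 0.118, 0.0]
force: [0.0, 0.2, -3.6]
gripper_width: 38.7
finger_force: 81.0
```

Call:
{"api": "step_arm", "payload": {"motion": [[[0, 0, 0], [0, -0.08, 0], -0.5], [[0, 0, 0], [0, -0.16, 0], -0.5], [[0, 0, 0], [0, -0.24, 0], -0.5], [[0, 0, 0], [0, -0.32, 0], -0.5], [[0, 0, 0], [0, -0.4, 0], -0.5]]}}

```text
clock: 5.82
ee_pos: [600.0, -65.3, 127.1]
orientation: [3.139, 0.118, 0.0]
force: [-0.7, -0.2, -3.3]
gripper_width: 39.0
finger_force: 81.0
```

Call:
{"api": "step_arm", "payload": {"motion": [[[0, 0, 0], [0, -0.08, 0], -0.5], [[0, 0, 0], [0, -0.16, 0], -0.5], [[0, 0, 0], [0, -0.24, 0], -0.5], [[0, 0, 0], [0, -0.32, 0], -0.5], [[0, 0, 0], [0, -0.4, 0], -0.5], [[0, 0, 0], [0, -0.4, 0], -0.5]]}}

```text
clock: 6.32
ee_pos: [599.2, -55.0, 127.1]
orientation: [-3.139, -0.119, 0.0]
force: [-0.6, -0.2, -3.3]
gripper_width: 38.7
finger_force: 81.0
```

Run:
```python
from h import *
from plant import arm
import pickle
s=arm.read_state();t=rf(s["ee_pos"])[0];print(t.round(1),s["orientation"].round(4),s["force"],s["torque"])
c=arm.snapshot("wrist");X=rf(cloud(c)[0])
b=(abs(X[:,1]-t[1])<32)&(abs(X[:,0])<60)
for nm,lo,hi in(("bar",64,71),("bridge",112,122)):
    q=X[b&(X[:,2]>lo)&(X[:,2]<hi)];print(nm,len(q),np.percentile(q,[1,50,99],axis=0).round(1).tolist())
k=(abs(X[:,0]+2)<19.5)&(X[:,1]>-80)&(X[:,1]<0)&(abs(X[:,2]-93)<2);print("rail",np.percentile(X[k,0],[.5,99.5]))
cv2.imwrite("pics/w4.png",c["color"][...,::-1])
d=pickle.load(open("d0.pkl","rb"))["top"];h=cv2.cvtColor(d["color"],cv2.COLOR_RGB2HSV).astype(int)
roi=np.zeros(h.shape[:2],bool);roi[170:205,245:300]=1
for nm,m in(("red",((h[...,0]>172)|(h[...,0]<4))),("orange",(h[...,0]>=4)&(h[...,0]<15))):
    v,u=np.nonzero(m&roi&(h[...,1]>110)&(h[...,2]>70))
    if len(u):
        q=rf(plane(d,np.c_[u,v],89));print(nm,len(u),q[:,:2].min(0),q[:,:2].max(0))
```

```text
[   0.8 -125.4  127.1] [-3.1391e+00 -1.1850e-01  1.0000e-04] [-0.64478636 -0.18737416 -3.30113901] [-0.04181433  0.00566222 -0.0330178 ]
bar 1681 [[18.6, -147.7, 65.3], [26.3, -123.9, 67.0], [33.7, -99.5, 68.6]]
bridge 757 [[2.6, -142.5, 112.3], [4.7, -123.9, 116.3], [6.6, -104.9, 121.9]]
rail [-20.35168616  15.96775909]
red 8 [-4.58305061 44.78118271] [ 3.55473804 47.91350796]
orange 28 [ -4.32989632 -23.82297696] [ 3.6200983  -2.26049838]
```

View pics/w4.png

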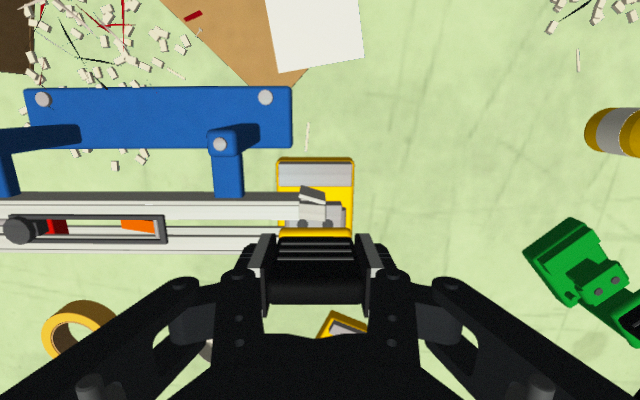

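Wrist view: the head is entering the flare at (320,215), with the red stop at (58,227) and the orange pawl at (138,226). The stop face should be near y 44 in my rail frame, so contact is expected with the TCP at about y 22. Now I slide in.

Call:
{"api": "step_arm", "payload": {"motion": [[[0, 0, 0], [0, -0.1, 0], -0.5], [[0, 0, 0], [0, -0.2, 0], -0.5], [[0, 0, 0], [0, -0.3, 0], -0.5], [[0, 0, 0], [0, -0.4, 0], -0.5], [[0, 0, 0], [0, -0.5, 0], -0.5], [[0, 0, 0], [0, -0.6, 0], -0.5], [[0, 0, 0], [0, -0.7, 0], -0.5], [[0, 0, 0], [0, -0.8, 0], -0.5]]}}

```text
clock: 7.03
ee_pos: [597.8, -35.2, 127.0]
orientation: [-3.139, -0.118, 0.0]
force: [0.8, 1.2, -2.4]
gripper_width: 38.8
finger_force: 81.0
```

Call:
{"api": "step_arm", "payload": {"motion": [[[0, 0, 0], [0, -0.1, 0], -0.5], [[0, 0, 0], [0, -0.2, 0], -0.5], [[0, 0, 0], [0, -0.3, 0], -0.5], [[0, 0, 0], [0, -0.4, 0], -0.5], [[0, 0, 0], [0, -0.5, 0], -0.5], [[0, 0, 0], [0, -0.6, 0], -0.5], [[0, 0, 0], [0, -0.7, 0], -0.5], [[0, 0, 0], [0, -0.8, 0], -0.5]]}}

```text
clock: 7.7
ee_pos: [596.3, -15.3, 127.1]
orientation: [3.139, 0.118, 0.0]
force: [0.1, -0.6, -3.0]
gripper_width: 39.2
finger_force: 81.0
```

Run:
```python
from h import *
from plant import arm
s=arm.read_state();print(rf(s["ee_pos"]).round(1),s["force"],s["torque"],s["orientation"])
```

```text
[[  0.9 -85.6 127.1]] [ 0.13642734 -0.56943234 -3.02802364] [ 0.0245185   0.00257965 -0.02810867] [3.13936260e+00 1.18066962e-01 2.72142445e-06]
```

Call:
{"api": "step_arm", "payload": {"motion": [[[0, 0, 0], [0, -0.12, 0], -0.5], [[0, 0, 0], [0, -0.24, 0], -0.5], [[0, 0, 0], [0, -0.36, 0], -0.5], [[0, 0, 0], [0, -0.48, 0], -0.5], [[0, 0, 0], [0, -0.6, 0], -0.5], [[0, 0, 0], [0, -0.72, 0], -0.5], [[0, 0, 0], [0, -0.84, 0], -0.5], [[0, 0, 0], [0, -0.96, 0], -0.5]]}}

```text
clock: 8.37
ee_pos: [594.4, 8.7, 127.1]
orientation: [-3.139, -0.118, 0.0]
force: [0.5, 0.6, -3.3]
gripper_width: 39.1
finger_force: 81.0
```

Call:
{"api": "step_arm", "payload": {"motion": [[[0, 0, 0], [0, -0.12, 0], -0.5], [[0, 0, 0], [0, -0.24, 0], -0.5], [[0, 0, 0], [0, -0.36, 0], -0.5], [[0, 0, 0], [0, -0.48, 0], -0.5], [[0, 0, 0], [0, -0.6, 0], -0.5], [[0, 0, 0], [0, -0.72, 0], -0.5], [[0, 0, 0], [0, -0.84, 0], -0.5], [[0, 0, 0], [0, -0.96, 0], -0.5]]}}

```text
clock: 9.03
ee_pos: [592.7, 32.6, 127.1]
orientation: [-3.139, -0.118, -0.0]
force: [0.9, -0.6, -2.9]
gripper_width: 39.0
finger_force: 81.0
```

Call:
{"api": "step_arm", "payload": {"motion": [[[0, 0, 0], [0, -0.08, 0], -0.5], [[0, 0, 0], [0, -0.16, 0], -0.5], [[0, 0, 0], [0, -0.24, 0], -0.5], [[0, 0, 0], [0, -0.32, 0], -0.5], [[0, 0, 0], [0, -0.4, 0], -0.5], [[0, 0, 0], [0, -0.48, 0], -0.5], [[0, 0, 0], [0, -0.56, 0], -0.5], [[0, 0, 0], [0, -0.64, 0], -0.5]]}}

```text
clock: 9.7
ee_pos: [591.3, 48.3, 126.9]
orientation: [3.139, 0.118, -0.001]
force: [1.0, -1.3, -5.4]
gripper_width: 38.8
finger_force: 80.9
```

Run:
```python
from h import *
from plant import arm
s=arm.read_state();print(rf(s["ee_pos"]).round(1),s["force"],s["torque"],s["orientation"])
```

```text
[[  0.7 -21.8 126.9]] [ 0.96963316 -1.33585114 -5.4325935 ] [-0.39147429 -0.09958418 -0.02205405] [ 3.13933780e+00  1.17978428e-01 -6.04115058e-04]
```

Call:
{"api": "step_arm", "payload": {"motion": [[[0, 0, 0], [0, -0.08, 0], -0.5], [[0, 0, 0], [0, -0.16, 0], -0.5], [[0, 0, 0], [0, -0.24, 0], -0.5], [[0, 0, 0], [0, -0.32, 0], -0.5], [[0, 0, 0], [0, -0.4, 0], -0.5], [[0, 0, 0], [0, -0.48, 0], -0.5], [[0, 0, 0], [0, -0.56, 0], -0.5], [[0, 0, 0], [0, -0.64, 0], -0.5]]}}

```text
clock: 10.37
ee_pos: [590.2, 64.5, 127.0]
orientation: [-3.139, -0.118, 0.0]
force: [0.0, -1.8, -5.0]
gripper_width: 38.6
finger_force: 80.8
```

Call:
{"api": "step_arm", "payload": {"motion": [[[0, 0, 0], [0, -0.08, 0], -0.5], [[0, 0, 0], [0, -0.16, 0], -0.5], [[0, 0, 0], [0, -0.24, 0], -0.5], [[0, 0, 0], [0, -0.32, 0], -0.5], [[0, 0, 0], [0, -0.4, 0], -0.5], [[0, 0, 0], [0, -0.48, 0], -0.5], [[0, 0, 0], [0, -0.56, 0], -0.5]]}}

```text
clock: 10.95
ee_pos: [589.2, 78.4, 127.1]
orientation: [-3.139, -0.118, 0.0]
force: [0.5, -0.8, -4.9]
gripper_width: 38.8
finger_force: 80.8
```

Run:
```python
from h import *
from plant import arm
s=arm.read_state();print(rf(s["ee_pos"]).round(1),s["force"],s["torque"],s["orientation"])
```

```text
[[  0.8   8.3 127.1]] [ 0.53079694 -0.76224072 -4.93314663] [-0.17558261 -0.03325574  0.03387985] [-3.13933428e+00 -1.18067683e-01  7.29313735e-05]
```

Now slowly, 0.5 to 1 mm per row, feeling for the stop.

Call:
{"api": "step_arm", "payload": {"motion": [[[0, 0, 0], [0, -0.04, 0], -0.5], [[0, 0, 0], [0, -0.08, 0], -0.5], [[0, 0, 0], [0, -0.12, 0], -0.5], [[0, 0, 0], [0, -0.16, 0], -0.5], [[0, 0, 0], [0, -0.2, 0], -0.5], [[0, 0, 0], [0, -0.24, 0], -0.5]]}}

```text
clock: 11.45
ee_pos: [588.7, 84.2, 127.1]
orientation: [-3.139, -0.118, 0.0]
force: [0.9, -1.2, -4.3]
gripper_width: 38.8
finger_force: 80.8
```

Call:
{"api": "step_arm", "payload": {"motion": [[[0, 0, 0], [0, -0.02, 0], -0.5], [[0, 0, 0], [0, -0.04, 0], -0.5], [[0, 0, 0], [0, -0.06, 0], -0.5], [[0, 0, 0], [0, -0.08, 0], -0.5]]}}

```text
clock: 11.78
ee_pos: [588.6, 86.2, 127.1]
orientation: [3.139, 0.118, -0.0]
force: [0.8, -1.7, -6.1]
gripper_width: 39.1
finger_force: 80.8
```

Call:
{"api": "step_arm", "payload": {"motion": [[[0, 0, 0], [0, -0.02, 0], -0.5], [[0, 0, 0], [0, -0.04, 0], -0.5], [[0, 0, 0], [0, -0.06, 0], -0.5], [[0, 0, 0], [0, -0.08, 0], -0.5]]}}

```text
clock: 12.12
ee_pos: [588.5, 88.2, 127.1]
orientation: [-3.139, -0.118, 0.0]
force: [-0.2, -0.6, -4.6]
gripper_width: 38.7
finger_force: 80.8
```

Call:
{"api": "step_arm", "payload": {"motion": [[[0, 0, 0], [0, -0.02, 0], -0.5], [[0, 0, 0], [0, -0.04, 0], -0.5], [[0, 0, 0], [0, -0.06, 0], -0.5]]}}

```text
clock: 12.37
ee_pos: [588.3, 90.0, 127.1]
orientation: [-3.139, -0.118, 0.0]
force: [-0.4, 0.2, -5.2]
gripper_width: 38.9
finger_force: 80.9
```

Call:
{"api": "step_arm", "payload": {"motion": [[[0, 0, 0], [0, -0.02, 0], -0.5], [[0, 0, 0], [0, -0.04, 0], -0.5], [[0, 0, 0], [0, -0.04, 0], -0.5]]}}

```text
clock: 12.62
ee_pos: [588.3, 91.2, 127.2]
orientation: [-3.139, -0.118, -0.0]
force: [-0.7, 1.8, -4.2]
gripper_width: 38.6
finger_force: 81.1
```

Call:
{"api": "step_arm", "payload": {"motion": [[[0, 0, 0], [0, -0.02, 0], -0.5], [[0, 0, 0], [0, -0.04, 0], -0.5], [[0, 0, 0], [0, -0.04, 0], -0.5]]}}

```text
clock: 12.87
ee_pos: [588.5, 91.6, 127.4]
orientation: [3.139, 0.118, 0.001]
force: [0.3, 0.9, -2.5]
gripper_width: 38.6
finger_force: 81.2
```

Call:
{"api": "step_arm", "payload": {"motion": [[[0, 0, 0], [0, 0, 0], -0.5], [[0, 0, 0], [0, 0, 0], -0.5]]}}

```text
clock: 13.03
ee_pos: [588.3, 91.5, 127.2]
orientation: [3.139, 0.118, 0.001]
force: [0.5, 0.1, -3.4]
gripper_width: 39.2
finger_force: 81.2
```

Run:
```python
from h import *
from plant import arm
for i in range(4):
    s=arm.read_state();print(rf(s["ee_pos"]).round(2),s["force"].round(2),s["torque"].round(3),s["orientation"].round(4),s["joint_efforts"].round(2));c=arm.snapshot("wrist" if i<3 else "side")
    if i==2: cv2.imwrite("pics/w5.png",c["color"][...,::-1])
P,uv=cloud(c);X=rf(P)
col=c["color"][uv[:,1],uv[:,0]].astype(int);yel=(col[:,0]>1.8*col[:,2])&(col[:,0]>120)&(abs(X[:,0])<60)&(abs(X[:,1]-22)<40)&(X[:,2]>30)
q=X[yel];print(len(q),np.percentile(q,[1,99],axis=0).round(1))
```

```text
[[  0.96  21.49 127.22]] [ 0.52  0.12 -3.42] [ 0.001 -0.038 -0.011] [3.1392e+00 1.1800e-01 5.0000e-04] [ 3.000e-02 -5.316e+01 -2.755e+01 -0.000e+00 -0.000e+00  0.000e+00]
[[  0.95  21.51 127.19]] [-0.09 -0.45 -3.3 ] [ 0.029  0.002 -0.033] [3.1392e+00 1.1790e-01 5.0000e-04] [ 2.000e-02 -5.317e+01 -2.755e+01 -0.000e+00 -0.000e+00  0.000e+00]
[[  0.91  21.51 127.14]] [-0.41  0.3  -2.92] [ 0.019 -0.007 -0.031] [3.1393e+00 1.1790e-01 3.0000e-04] [ 1.000e-02 -5.317e+01 -2.755e+01 -0.000e+00  0.000e+00 -0.000e+00]
[[  0.89  21.53 127.12]] [-0.14 -0.07 -3.1 ] [-0.017 -0.041  0.016] [3.1393e+00 1.1790e-01 2.0000e-04] [  0.   -53.17 -27.55  -0.     0.    -0.  ]
211 [[-39.5  -6.   39.6]
 [  1.4  42.7 119.3]]
```

View pics/w5.png

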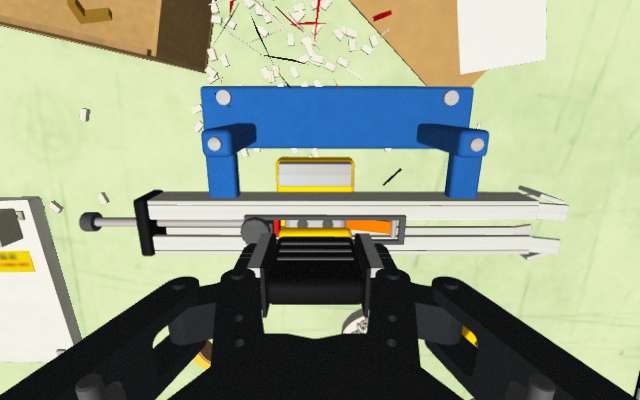

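The head, at (283-345, 225), is just short of the red stop at (276,228). The vertical force is back to weight only, so the pawl has dropped. I press on gently.

Call:
{"api": "step_arm", "payload": {"motion": [[[0, 0, 0], [0, -0.02, 0], -0.5], [[0, 0, 0], [0, -0.04, 0], -0.5], [[0, 0, 0], [0, -0.04, 0], -0.5]]}}

```text
clock: 13.48
ee_pos: [588.1, 92.7, 127.1]
orientation: [-3.139, -0.118, 0.0]
force: [0.0, 0.3, -3.0]
gripper_width: 38.5
finger_force: 81.2
```

Call:
{"api": "step_arm", "payload": {"motion": [[[0, 0, 0], [0, -0.02, 0], -0.5], [[0, 0, 0], [0, -0.02, 0], -0.5]]}}

```text
clock: 13.65
ee_pos: [588.1, 93.2, 127.1]
orientation: [-3.139, -0.118, 0.0]
force: [-0.3, 0.1, -3.4]
gripper_width: 38.9
finger_force: 81.2
```

Call:
{"api": "step_arm", "payload": {"motion": [[[0, 0, 0], [0, -0.02, 0], -0.5], [[0, 0, 0], [0, -0.02, 0], -0.5]]}}

```text
clock: 13.82
ee_pos: [588.0, 93.7, 127.1]
orientation: [-3.139, -0.118, 0.0]
force: [0.5, 0.1, -3.0]
gripper_width: 38.4
finger_force: 81.2
```

Call:
{"api": "step_arm", "payload": {"motion": [[[0, 0, 0], [0, -0.01, 0], -0.5], [[0, 0, 0], [0, -0.02, 0], -0.5]]}}

```text
clock: 13.98
ee_pos: [588.0, 94.1, 127.1]
orientation: [3.139, 0.118, 0.0]
force: [-0.3, -0.6, -3.1]
gripper_width: 38.9
finger_force: 81.2
```

Call:
{"api": "step_arm", "payload": {"motion": [[[0, 0, 0], [0, -0.01, 0], -0.5], [[0, 0, 0], [0, -0.02, 0], -0.5]]}}

```text
clock: 14.15
ee_pos: [588.0, 94.5, 127.1]
orientation: [3.139, 0.118, -0.0]
force: [0.7, -1.3, -3.0]
gripper_width: 39.0
finger_force: 81.2
```

Call:
{"api": "step_arm", "payload": {"motion": [[[0, 0, 0], [0, -0.01, 0], -0.5], [[0, 0, 0], [0, -0.02, 0], -0.5]]}}

```text
clock: 14.32
ee_pos: [588.0, 94.6, 127.1]
orientation: [3.138, 0.118, 0.0]
force: [0.1, -1.3, -3.7]
gripper_width: 38.9
finger_force: 81.2
```

Call:
{"api": "step_arm", "payload": {"motion": [[[0, 0, 0], [0, -0.01, 0], -0.5], [[0, 0, 0], [0, -0.02, 0], -0.5]]}}

```text
clock: 14.48
ee_pos: [588.0, 94.8, 127.1]
orientation: [3.138, 0.118, 0.0]
force: [-0.7, -5.0, -2.5]
gripper_width: 39.2
finger_force: 81.3
```

Call:
{"api": "step_arm", "payload": {"motion": [[[0, 0, 0], [0, -0.01, 0], -0.5], [[0, 0, 0], [0, -0.02, 0], -0.5]]}}

```text
clock: 14.65
ee_pos: [588.0, 94.9, 127.2]
orientation: [3.137, 0.118, 0.0]
force: [-0.5, -6.4, -2.8]
gripper_width: 38.8
finger_force: 81.4
```

Run:
```python
from h import *
from plant import arm
s=arm.read_state();print(rf(s["ee_pos"]).round(2),s["force"].round(2),s["torque"].round(3),s["orientation"].round(4),s["joint_efforts"].round(2))
```

```text
[[  0.88  24.86 127.15]] [-0.49 -6.44 -2.75] [-1.464 -0.019  0.018] [3.1372e+00 1.1810e-01 1.0000e-04] [ 3.940e+00 -5.301e+01 -2.733e+01  2.460e+00  7.000e-02  2.000e-02]
```

Call:
{"api": "step_arm", "payload": {"motion": [[[0, 0, 0], [0, -0.01, 0], -0.5], [[0, 0, 0], [0, -0.02, 0], -0.5], [[0, 0, 0], [0, -0.02, 0], -0.5]]}}

```text
clock: 14.9
ee_pos: [588.0, 94.9, 127.2]
orientation: [3.136, 0.118, 0.0]
force: [-0.2, -7.7, -3.3]
gripper_width: 38.7
finger_force: 81.4
```

Call:
{"api": "step_arm", "payload": {"motion": [[[0, 0, 0], [0, -0.01, 0], -0.5], [[0, 0, 0], [0, -0.015, 0], -0.5]]}}

```text
clock: 15.07
ee_pos: [588.0, 95.0, 127.1]
orientation: [3.136, 0.118, 0.0]
force: [-0.3, -8.6, -3.5]
gripper_width: 38.8
finger_force: 81.4
```

Call:
{"api": "step_arm", "payload": {"motion": [[[0, 0, 0], [0, -0.015, 0], -0.5], [[0, 0, 0], [0, -0.025, 0], -0.5], [[0, 0, 0], [0, -0.025, 0], -0.5]]}}

```text
clock: 15.32
ee_pos: [588.0, 95.0, 127.2]
orientation: [3.135, 0.118, 0.0]
force: [1.5, -9.6, -2.4]
gripper_width: 39.0
finger_force: 81.5
```

Call:
{"api": "step_arm", "payload": {"motion": [[[0, 0, 0], [0, 0, 0], -0.5], [[0, 0, 0], [0, 0, 0], -0.5], [[0, 0, 0], [0, 0, 0], -0.5], [[0, 0, 0], [0, 0, 0], -0.5], [[0, 0, 0], [0, 0, 0], -0.5], [[0, 0, 0], [0, 0, 0], -0.5], [[0, 0, 0], [0, 0, 0], -0.5], [[0, 0, 0], [0, 0, 0], -0.5]]}}

```text
clock: 15.98
ee_pos: [588.0, 95.1, 127.2]
orientation: [3.135, 0.118, 0.0]
force: [-0.4, -9.3, -2.4]
gripper_width: 39.2
finger_force: 81.5
```

Run:
```python
from h import *
from plant import arm
s=arm.read_state();print(rf(s["ee_pos"]).round(2),s["force"].round(2),s["torque"].round(3),s["orientation"].round(4),s["joint_efforts"].round(2))
c=arm.snapshot("wrist");cv2.imwrite("pics/w6.png",cv2.resize(c["color"][180:260,220:420,::-1],None,fx=4,fy=4,interpolation=2))
```

```text
[[  0.89  25.07 127.16]] [-0.38 -9.34 -2.36] [-2.159 -0.017  0.056] [3.1352 0.118  0.    ] [ 5.810e+00 -5.293e+01 -2.727e+01  3.620e+00  7.000e-02  4.000e-02]
```

View pics/w6.png

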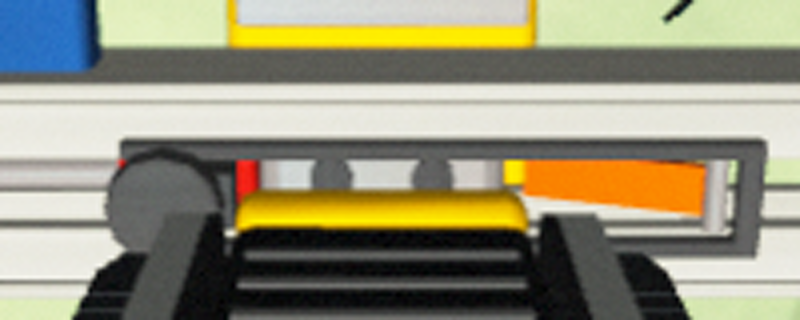

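The head is flush with the red stop at (250,180), and the pawl is down behind it at (610,185). It has been pressed at about 9.5 N for over 0.6 s. Now I relax the push, lower onto the channel floor and release.

Call:
{"api": "step_arm", "payload": {"motion": [[[0, 0, 0], [0, 0.03, 0], -0.5], [[0, 0, 0], [0, 0.06, 0], -0.5], [[0, 0, 0], [0, 0.1, 0], -0.5], [[0, 0, 0], [0, 0.1, 0.015], -0.5], [[0, 0, 0], [0, 0.1, 0.03], -0.5], [[0, 0, 0], [0, 0.1, 0.04], -0.5]]}}

```text
clock: 16.53
ee_pos: [588.2, 94.8, 126.4]
orientation: [3.139, 0.118, 0.001]
force: [-0.2, -5.3, -1.3]
gripper_width: 38.8
finger_force: 81.7
```

Call:
{"api": "step_arm", "payload": {"motion": [[[0, 0, 0], [0, 0, 0.01], -0.5], [[0, 0, 0], [0, 0, 0.02], -0.5]]}}

```text
clock: 16.7
ee_pos: [588.3, 94.8, 125.9]
orientation: [3.139, 0.118, 0.001]
force: [0.2, -5.5, 0.1]
gripper_width: 39.1
finger_force: 81.7
```

Call:
{"api": "step_arm", "payload": {"motion": [[[0, 0, 0], [0, 0.02, 0], -0.5], [[0, 0, 0], [0, 0.03, 0], -0.5], [[0, 0, 0], [0, 0.03, 0], -0.5]]}}

```text
clock: 16.95
ee_pos: [588.2, 94.6, 125.7]
orientation: [-3.139, -0.118, -0.001]
force: [0.3, -2.8, -1.1]
gripper_width: 38.9
finger_force: 81.6
```

Open.

Call:
{"api": "step_arm", "payload": {"motion": [[[0, 0, 0], [0, 0, 0], -0.05], [[0, 0, 0], [0, 0, 0], 0.0], [[0, 0, 0], [0, 0, 0], 0.4], [[0, 0, 0], [0, 0, 0], 0.8], [[0, 0, 0], [0, 0, 0], 1], [[0, 0, 0], [0, 0, 0], 1], [[0, 0, 0], [0, 0, 0], 1], [[0, 0, 0], [0, 0, 0], 1]], "squeeze": 20}}

```text
clock: 17.62
ee_pos: [588.0, 94.5, 125.6]
orientation: [-3.139, -0.118, -0.0]
force: [-0.3, 0.6, -0.1]
gripper_width: 85.3
finger_force: 0.0
```

Call:
{"api": "step_arm", "payload": {"motion": [[[0, 0, 0], [0, 0, -0.4], 1], [[0, 0, 0], [0, 0, -1], 1], [[0, 0, 0], [0, 0, -2], 1], [[0, 0, 0], [0, 0, -3], 1], [[0, 0, 0], [0, 0, -4], 1], [[0, 0, 0], [0, 0, -4], 1], [[0, 0, 0], [0, 0, -4], 1], [[0, 0, 0], [0, 0, -4], 1]]}}

```text
clock: 18.28
ee_pos: [587.7, 94.4, 225.6]
orientation: [-3.139, -0.118, 0.0]
force: [-0.5, 0.8, -0.5]
gripper_width: 85.4
finger_force: 0.0
```

Run:
```python
from h import *
from plant import arm
s=arm.read_state();print(s["ee_pos"],s["force"].round(2),s["clock"])
w=arm.snapshot("wrist");c=arm.snapshot("side")
a=cv2.resize(w["color"][140:300,200:440,::-1],None,fx=2,fy=2);b=cv2.resize(c["color"][140:240,260:400,::-1],(480,320),interpolation=2)
cv2.imwrite("pics/f.png",np.vstack([a,b])[:600])
```

```text
[587.69400056  94.36726019 225.5507188 ] [-0.46  0.79 -0.52] 18.2833
```

View pics/f.png

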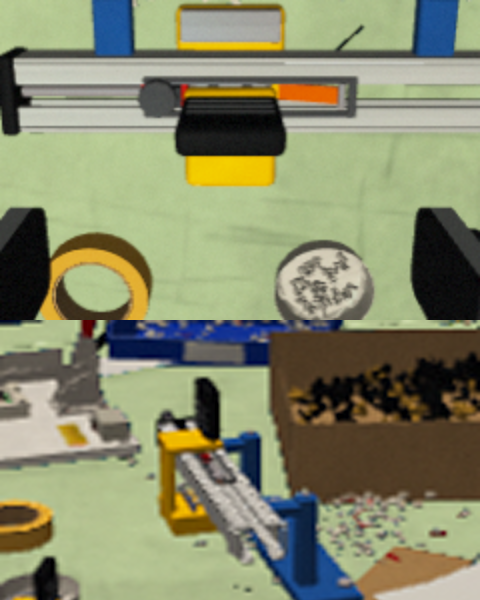

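The hanger hangs upright in the rail at (230,90), with the head at the red stop, the pawl behind it at (310,93) and the gripper clear. The tape and dish are untouched, so I hand in.

```bash
python3 -c "
from plant import arm
print(arm.finish_job())"
```

```text
the job is handed in; nothing more can be done
None
```

The hanger is locked in the rail: the head sits against the red stop with the pawl down behind it. It was pressed home at about 9.5 N for over 0.5 s, then released; the job was handed in at about 18 s, but no verdict came back.

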